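Load the ware board and slide it out over the drip tray

ROBOT

A 7-joint arm with a two-finger parallel gripper is mounted at the origin on the work surface. World frame = base frame: x ahead of the robot, y to its left, z up, the work surface at z = 0. Lengths are in mm, angles in rad, forces in N, time in s.
With the tool pointing down it reaches from about 400 to 875 mm from the base axis. Payload 4.4 kg.
Tool frame: the origin (TCP) lies midway between the tips of the shut fingers; the grasp point (between the pads) lies 19 mm behind it; x points along the fingers, y is the direction in which the jaws open and shut, and the axes are right-handed (so a half turn about x gives the same grasp; the last joint's range is limited). The gripper opens to 85 mm and grips with 20 to 120 N. Pads are 22 mm wide; open, the fingers measure 114 mm over their backs; the gripper's body (76 mm by 85 mm) begins 54 mm behind the grasp point. The pads swing forward as they close: fully open they stand 13 mm farther back than shut.
Start: joints at [1.091, 0.628, 0.038, 1.517, -0.027, 0.996, -0.02], TCP at [261.388, -595.142, 231.313] pointing down, gripper open.
Joint ranges: [-3.06, 3.06], [-0.37, 2.12], [-1.25, 1.32], [0.18, 2.47], [-1.1, 4.24], [0.23, 1.98], [-2.94, 2.94]. Speed limits (rad/s): [2.57, 2.57, 3.14, 3.14, 3.14, 3.14, 3.14].

INTERFACE

Orientations are given as [roll, pitch, yaw] about the fixed x, y, z axes, in that order (R = Rz(yaw) Ry(pitch) Rx(roll)).
In Python, from cell import ctrl gives the robot as it stands.
- The arm moves only by the tool arm_command, never from a script. Its argument "series" is a list of rows, each a list of 7 numbers: the opening, from 0 (shut) to 1 (fully open), then the shift along the world's x, y, z in cm, then the turn, a rotation vector about the world's x, y, z in degrees. In form: [[claw, x, y, z, rx, ry, rz], ...]. A call has 1 to 20 rows; each row shifts and turns the commanded pose from where the row before left it; what a row does not reach is not made up. A row lasts 1/12 s, in which the tool goes at most 41.7 mm and 7.16 degrees, less where a joint would pass 70% of its speed; a pose out of reach is approached as far as the arm can. A call with a gripper value outside its range is refused whole. The fingers move at their own pace and stop on an object; the grip force is fixed at half the most. Time passes only in rows, so rows that do not move let the fingers close. It gives the time, the measured TCP pose, the force and the opening at its end, in the units of the state.
- ctrl.read_state(): the state, without advancing time (a new reading comes with each control period).
- ctrl.get_image(name): name is "side" or "top" or "wrist"; returns the picture (384x512x3 uint8, blue, green, red); there is no depth.
- ctrl.calibration(name): a dict with "fovy" (degrees; the focal length in pixels is half the picture's height over the tangent of half this angle, whatever the lens; pixels are square), "cx", "cy" (the principal point, pixels), "cam_to_world" (4x4, takes a point from camera to world coordinates); the wrist camera has in their place "T_tool_cam" (4x4, takes a point from camera to tool coordinates, whose origin is the TCP and whose axes are the tool frame's). Camera axes: x right, y up, looking along -z (the intrinsics and any distortion apply to the point x, -y, -z); pixel columns grow to the right and rows downward; lengths in mm; the calibration is good to about 2 mm. The wrist camera is an equidistant fisheye: a pixel r from the principal point sees the ray r / f radians off the axis. A picture is of the moment at which its call begins: read the wrist's pose just before it. calibration takes no time and is no camera call.
- ctrl.finish_job(): hands the job in, once; it reports no verdict.
Trained networks look in the newest picture that a camera, given by its name, has taken for a name from the list of things; names that differ only in an ending like _2 or _b are one class to them, and where a whole thing is asked for, a point or a joint stands for the part that bears it (a point fixed in the world has none). Each returns a list of dicts, best first, with "conf" (0 to 1); they miss things now and then, are a little off and sometimes report something else, mostly with a low value. They report only what shows in the picture. A call takes as long as a camera call.
- ctrl.spot_in(label, camera): "centre" ([x, y, z] in mm, in world coordinates, good to about 4 mm: the middle of the surface that is visible of it).
The state is a dict: "clock": time; "qpos": joint angles; "qd": joint speeds; "tau": joint torques, N m; "eef_pos": TCP position; "tool_rot": TCP orientation; "force": force on the tool from outside, world axes, zero at the start; "torque": the same for the moment, N m; "width": finger opening in mm.
Only numpy, scipy, OpenCV 4.12 (cv2) and the standard library are available. Lean on these libraries where they do the work, as an engineer would, in place of code of your own. Each camera call takes 0.05 s, during which the arm holds its last target.

TASK

Stand the plaster collar whose bore fits over the wooden peg upright on that peg, so that it rests fully down on the ware board; leave the other collar, the pot, the mould half and the brush where they are. Then slide the loaded board straight out along the slab, over the drip tray, without lifting it or letting it tip, until its outer end is level with the brass pointer. Loaded like this the board would tip off the slab by itself, so finish while still holding it flat on the slab with the gripper (the cleat at its tail is the handle): do not let go at the end.

Things in the scene. Friction and masses are not known exactly. Their poses are not given: they have to be found in the camera images.
- slab: fixed white plaster slab, 260 (its x) x 110 (its y) x 70 mm high, standing on the table; origin at the centre of its underside; its x axis points outward, the way the board is to be slid, and its z up. A grey plastic drip tray 260 x 150 x 28 mm high stands on the table just beyond its outer end
- slab_edge (a point): middle of the slab's outer top edge, 130 mm from the slab's middle, 70 mm above the table; axes as the slab
- board: loose light wooden ware board 340 (its x) x 80 (its y) x 14 mm thick, about 0.27 kg, lying on the slab; origin at the centre of its underside; its x axis points to its outer end, z up. Dark wooden peg near the outer end, dark wooden cleat near the tail. With the collar on, it tips off the slab by itself once about 115 to 140 mm overhang the slab's edge; at the pointer 155 to 195 mm overhang
- board_end (a point): middle of the board's outer end face, half-way up its thickness: x 170 mm from the board's middle; axes as the board
- cleat_center (a point): centre of the upright wooden cleat on the board's tail, 140 mm behind the board's middle: 18 mm thick along the board's x, 50 mm wide along its y, standing 42 mm above the board's top (this point is 21 mm above the board's top). The handle of the board, to be pinched from above across its 18 mm; axes as the board
- peg_foot (a point): foot of the upright peg on the board's top face, 125 mm ahead of the board's middle (45 mm from the outer end): 20 mm in diameter, 32 mm high with a tapered tip
- pointer_tip (a point): tip of the thin horizontal brass pointer of a fixed stand beside the tray, on the slab's -y side: 4 mm thick along x, 12 mm high, its middle 77 mm above the table, which is the height of the middle of the board's thickness; it points to the board's edge and leaves 8 mm free; axes as the slab. The board's outer end face must come level with it, seen along the slab's x
- collar_wide_center (a point): centre (half-way up) of the white plaster collar with the wide bore: an upright round tube, 56 mm outside diameter, 58 mm high, 28 mm through bore, about 0.17 kg, standing on the table; it fits over the 20 mm peg
- collar_narrow_center (a point): centre (half-way up) of the other white plaster collar: same outside, 56 mm diameter and 58 mm high, but only a 12 mm bore, too small for the peg; leave it standing
- pot: bystander: white ceramic cup-shaped pot, 80 mm diameter, 85 mm high; origin at the centre of its underside
- mould: bystander: white plaster mould half, 120 mm wide, 70 mm deep, 90 mm high; origin at its underside
- brush: bystander: brush lying on the table, along its x axis; origin near its middle

How it is judged (in metres and radians):
On the way:
1. the wide-bore collar is down on the peg, before the board has been slid out (horizontal distance between collar_wide_center and peg_foot below 0.01 m and z of collar_wide_center in the frame of board between 0.037 and 0.05 m and angle between collar_wide_center's own z axis and vertical below 0.12 rad and distance of board_end from where it was at the start of the episode below 0.05 m), for 0.2 s.
At the end, for the whole second after the job is handed in: wide-bore collar upright on the peg (within 10 mm), down on the board; board flat on the slab (0.05 rad, 6 mm), straight (0.12 rad, 25 mm sideways), its outer end within 8 mm of the pointer along the slab, at rest, the fingers holding it with over 1 N (horizontal distance between collar_wide_center and peg_foot below 0.01 m and z of collar_wide_center in the frame of board between 0.037 and 0.05 m and angle between collar_wide_center's own z axis and vertical below 0.12 rad and x of board_end in the frame of pointer_tip between -0.008 and 0.008 m and y of board_end in the frame of slab between -0.025 and 0.025 m and angle between the x axis of board and the x axis of slab, either way round below 0.12 rad and angle between board's own z axis and vertical below 0.05 rad and z of board in the frame of slab between 0.064 and 0.077 m and contact force between the fingers and board above 1 N and linear speed of board below 0.01 m/s); the arm keeps its last pose, push and grip.
It fails at once if the board tips (angle between board's own z axis and vertical above 0.12 rad).
It fails at once if the board is lifted off the slab (z of board in the frame of slab above 0.095 m).
It fails at once if the other collar is disturbed (distance of collar_narrow_center from where it was at the start of the episode above 0.03 m).
It fails at once if the pot, the mould half or the brush is disturbed (distance of any of pot, mould, brush from where it was at the start of the episode above 0.03 m).
It also fails if it takes over 48 s, if anything falls off the work surface, if the arm or the gripper's body presses on something with over 40 N, if the wrist force passes 120 N, or if a joint passes its speed limit or range.

## Working session

There is one attempt and no reset: what is moved stays moved. The work goes in short steps, Python scripts to look and compute and a tool call to move; the robot and the scene stay as the last step left them, time stands still between calls to the robot, and variables do not carry over. Pictures are saved under pics/ and viewed, and the job is handed in when it is done.

Besides the shell and the picture viewer there is one more tool, called after "Call:" as name([rows], argument=value, ...), one row to a line, values as JSON. arm_command: Moves the arm, as the interface text tells. Its arguments: {"type":"object","properties":{"series":{"type":"array"}},"required":["series"]}

```bash
ls; mkdir -p pics
python3 - <<'E'
from cell import ctrl
import cv2,numpy as np
print(ctrl.read_state())
for n in ["side","top","wrist"]:
    im=ctrl.get_image(n); cv2.imwrite(f"pics/{n}0.png",im)
    print(n,{k:np.round(v,3).tolist() for k,v in ctrl.calibration(n).items() if not isinstance(v,str)})
for n in ["side","top"]:
  for l in ["collar_wide_center","collar_narrow_center","peg_foot","cleat_center","board_end","pointer_tip","slab","pot","mould","brush","slab_edge"]:
    try: print(n,l,[(np.round(d["centre"]).tolist(),round(d["conf"],2)) for d in ctrl.spot_in(l,n)])
    except Exception as e: print(n,l,e)
E
```

```text
pics
{'clock': 0.0, 'qpos': array([ 1.09118255,  0.62936306,  0.0384605 ,  1.51837689, -0.02701132,
        0.99633537, -0.01999411]), 'qd': array([ 0.0022918 ,  0.0001121 ,  0.00065539,  0.00130594,  0.00030888,
       -0.00108594,  0.00083209]), 'tau': array([ 1.98706821e-04, -5.63396323e+01,  1.22617140e+00, -1.93435639e+01,
        1.09784456e-02,  1.06581356e-02, -1.24029563e-05]), 'eef_pos': array([ 261.12735685, -594.53726096,  230.37564307]), 'tool_rot': array([-1.55618089,  1.56883221,  1.99921006]), 'force': array([ 0.42814603,  0.06481198, -0.2315075 ]), 'torque': array([-0.01450229,  0.00030078, -0.03066815]), 'width': 85.46156320320507}
side {'fovy': 50.397, 'cx': 251.485, 'cy': 185.944, 'cam_to_world': [[-0.861, 0.405, -0.309, 269.719], [-0.509, -0.669, 0.541, 573.374], [0.012, 0.623, 0.782, 867.332], [0.0, 0.0, 0.0, 1.0]]}
top {'fovy': 57.538, 'cx': 256.519, 'cy': 187.761, 'cam_to_world': [[-0.119, 0.971, -0.209, 409.764], [-0.993, -0.116, 0.023, 35.348], [-0.002, 0.21, 0.978, 949.779], [0.0, 0.0, 0.0, 1.0]]}
wrist {'fovy': 65.706, 'cx': 254.281, 'cy': 187.313, 'T_tool
[... 574 characters left out ...]
, ([759.0, -205.0, 61.0], 0.66)]
side brush [([390.0, 32.0, 18.0], 0.6)]
side slab_edge [([578.0, 257.0, 7.0], 0.66)]
top collar_wide_center [([452.0, -304.0, 56.0], 0.9)]
top collar_narrow_center [([593.0, -340.0, 60.0], 0.67), ([579.0, 14.0, 83.0], 0.43)]
top peg_foot [([579.0, 13.0, 84.0], 0.77)]
top cleat_center [([581.0, 16.0, 84.0], 0.83)]
top board_end [([576.0, 14.0, 82.0], 0.91)]
top pointer_tip [([682.0, 312.0, 15.0], 0.75)]
top slab [([572.0, 254.0, 6.0], 0.57)]
top pot [([773.0, -228.0, 53.0], 0.98), ([577.0, 13.0, 81.0], 0.29)]
top mould [([771.0, 5.0, 93.0], 0.61)]
top brush [([389.0, 26.0, 15.0], 0.58)]
top slab_edge [([580.0, 259.0, 3.0], 0.79), ([768.0, -225.0, 51.0], 0.41)]
```

View pics/side0.png

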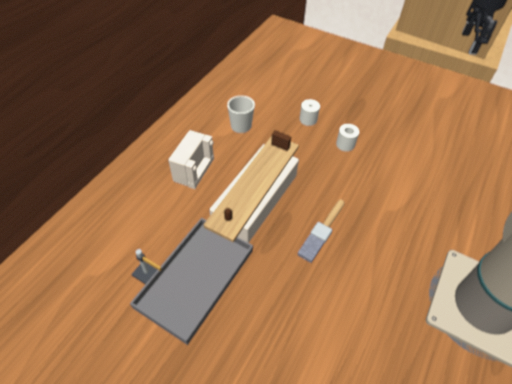

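View pics/top0.png

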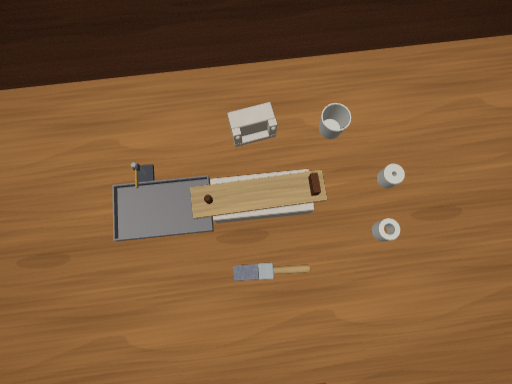

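View pics/wrist0.png

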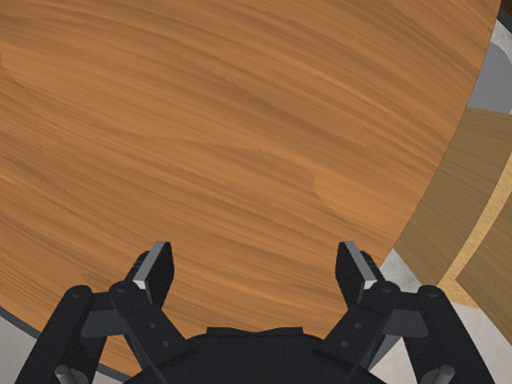

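```bash
cat > h.py <<'E'
import numpy as np,cv2
from cell import ctrl
from scipy.spatial.transform import Rotation as R
def cam(n):
    c=ctrl.calibration(n); f=192/np.tan(np.radians(c["fovy"]/2)); return c,f
def plane(n,uv,z,T=None):
    c,f=cam(n); out=[]
    if T is None: T=np.array(c["cam_to_world"])
    for u,v in np.atleast_2d(np.array(uv,float)):
        x=(u-c["cx"])/f; y=(v-c["cy"])/f
        if n=="wrist":
            r=np.hypot(x,y); s=np.sin(r)/r if r>0 else 1; d=np.array([x*s,-y*s,-np.cos(r)])
        else: d=np.array([x,-y,-1.])
        w=T[:3,:3]@d; o=T[:3,3]; out.append(o+w*(z-o[2])/w[2])
    return np.array(out)
def proj(n,P,T=None):
    c,f=cam(n)
    if T is None: T=np.array(c["cam_to_world"])
    p=(np.linalg.inv(T)@np.c_[np.atleast_2d(P),np.ones(len(np.atleast_2d(P)))].T)[:3].T
    x,y,z=p[:,0],-p[:,1],-p[:,2]
    if n=="wrist":
        rr=np.hypot(x,y); th=np.arctan2(rr,z); return np.c_[c["cx"]+f*th*x/rr,c["cy"]+f*th*y/rr]
    return np.c_[c["cx"]+f*x/z,c["cy"]+f*y/z]
def toolT(s=None):
    s=s or ctrl.read_state(); T=np.eye(4); T[:3,:3]=R.from_euler("xyz",s["tool_rot"]).as_matrix(); T[:3,3]=s["eef_pos"]; return T
def wristT(s=None): return toolT(s)@np.array(ctrl.calibration("wrist")["T_tool_cam"])
E
python3 - <<'E'
from h import *
print(toolT().round(3))
t=cv2.imread("pics/top0.png")
cv2.imwrite("pics/top_c.png",cv2.resize(t[100:260,100:260][:, :],None,fx=3.7,fy=3.7,interpolation=cv2.INTER_CUBIC))
cv2.imwrite("pics/top_d.png",cv2.resize(t[120:260,260:420],None,fx=4,fy=4,interpolation=cv2.INTER_CUBIC))
E
```

```text
[[ 0.00000e+00  4.02000e-01 -9.16000e-01  2.61393e+02]
 [-0.00000e+00 -9.16000e-01 -4.02000e-01 -5.95165e+02]
 [-1.00000e+00  0.00000e+00 -0.00000e+00  2.31326e+02]
 [ 0.00000e+00  0.00000e+00  0.00000e+00  1.00000e+00]]
```

View pics/top_c.png

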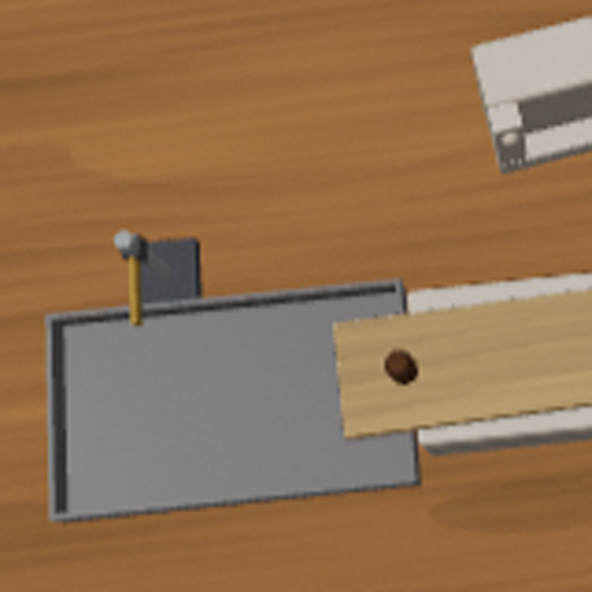

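View pics/top_d.png

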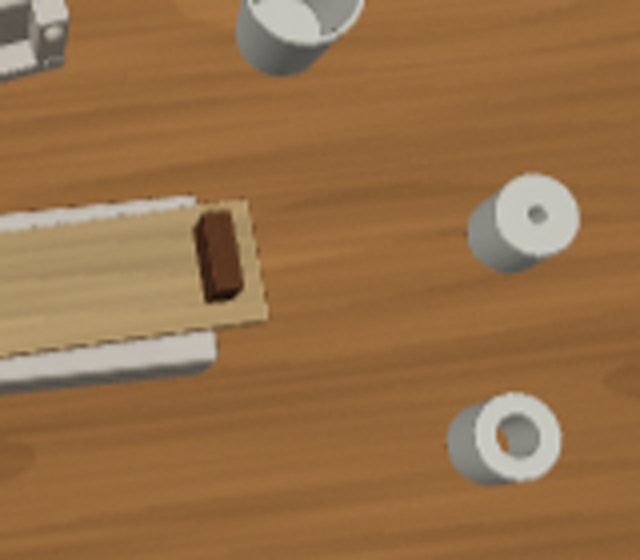

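Run:
```python
from h import *
C=lambda x,y:(100+x/3.7-.4,100+y/3.7-.4); D=lambda x,y:(260+x/4-.4,120+y/4-.4)
b=plane("top",[C(333,323),C(345,437),D(248,201),D(268,320)],84); print("board",b.round(1))
o=(b[0]+b[1])/2;t=(b[2]+b[3])/2;a=o-t;L=np.linalg.norm(a);print("len",L,"widths",np.linalg.norm(b[0]-b[1]),"yaw",np.degrees(np.arctan2(a[1],a[0])))
m=(o+t)/2;a/=L
print("outer end",m+a*170,"peg",m+a*125,"cleat",m-a*140)
print("collar",plane("top",[D(518,437),D(538,215)],58).round(1))
print("pegtop",plane("top",[C(402,368)],112).round(1))
p=plane("top",[C(136,321)],81)[0];print("ptr",p, "travel",(p-(m+a*170))@a)
pr=plane("top",[C(135,262)],81)[0];print("ptr dir",p-pr)
tr=plane("top",[C(47,315),C(402,281),C(54,520),C(418,484)],28);print("tray",tr.round(1),np.degrees(np.arctan2(*(tr[0]-tr[1])[[1,0]])),np.degrees(np.arctan2(*(tr[2]-tr[3])[[1,0]])))
sl=plane("top",[C(409,291),D(192,197),D(213,335)],70);print("slab",sl.round(1),np.degrees(np.arctan2(*(sl[0]-sl[1])[[1,0]])))
```

```text
board [[ 616.9  183.    84. ]
 [ 537.7  181.2   84. ]
 [ 621.2 -156.1   84. ]
 [ 543.3 -156.4   84. ]]
len 338.35490281250713 widths 79.22749296219595 yaw 90.83562758556866
outer end [577.27799599 182.89169165  84.        ] peg [577.93427309 137.89647745  84.        ] cleat [ 581.79901604 -127.07533947   84.        ]
collar [[ 453.8 -307.7   58. ]
 [ 595.4 -349.6   58. ]]
pegtop [[574.6 135.5 112. ]]
ptr [635.16283027 317.9627526   81.        ] travel 134.21250728349327
ptr dir [-42.097703     1.28548852   0.        ]
tray [[661.2 399.6  28. ]
 [655.7 139.7  28. ]
 [511.7 399.5  28. ]
 [506.4 141.8  28. ]] 88.80590442412806 88.81433527514712
slab [[ 636.8  130.7   70. ]
 [ 631.6 -123.5   70. ]
 [ 540.  -123.2   70. ]] 88.83562766030923
```

Call:
arm_command([
  [1, 1.6, 2.4, 0, 0, 0, -2],
  [1, 1.6, 2.4, 0, 0, 0, -2],
  [1, 1.6, 2.4, 0, 0, 0, -2],
  [1, 1.6, 2.4, 0, 0, 0, -2],
  [1, 1.6, 2.4, 0, 0, 0, -2],
  [1, 1.6, 2.4, 0, 0, 0, -2],
  [1, 1.6, 2.4, 0, 0, 0, -2],
  [1, 1.6, 2.4, 0, 0, 0, -2],
  [1, 1.6, 2.4, 0, 0, 0, -2],
  [1, 1.6, 2.4, 0, 0, 0, -2],
  [1, 1.6, 2.4, 0, 0, 0, -2],
  [1, 1.6, 2.3, 0, 0, 0, -1.7],
  [1, 0, 0, 0, 0, 0, 0],
  [1, 0, 0, 0, 0, 0, 0],
  [1, 0, 0, 0, 0, 0, 0],
])

```text
clock: 2.5
eef_pos: [453.1, -308.7, 231.4]
tool_rot: [1.231, 1.57, -1.91]
force: [-0.6, -0.3, -0.7]
width: 85.7
```

```bash
cat > w.py <<'E'
import sys
from h import *
s=ctrl.read_state(); im=ctrl.get_image("wrist"); cv2.imwrite("pics/%s.png"%sys.argv[1],cv2.resize(im,None,fx=1.5,fy=1.5,interpolation=cv2.INTER_CUBIC)); np.save("pics/%s.npy"%sys.argv[1],wristT(s))
print(s["clock"],s["eef_pos"].round(1),toolT(s)[:3,:3].round(3).tolist(),s["force"].round(2),s["width"])
E
python3 w.py w1; python3 -c "
from h import *
for l in ['collar_wide_center','collar_narrow_center']: print(l,[(d['centre'],d['conf']) for d in ctrl.spot_in(l,'wrist')])"
```

```text
2.5 [ 453.1 -308.7  231.4] [[-0.0, 0.0, -1.0], [-0.001, -1.0, -0.0], [-1.0, 0.001, 0.0]] [-0.57 -0.35 -0.72] 85.65658468021701
collar_wide_center [([455.1, -308.8, 59.1], 0.62), ([534.9, -86.6, 77.0], 0.59)]
collar_narrow_center [([595.8, -350.6, 60.1], 0.91)]
```

View pics/w1.png

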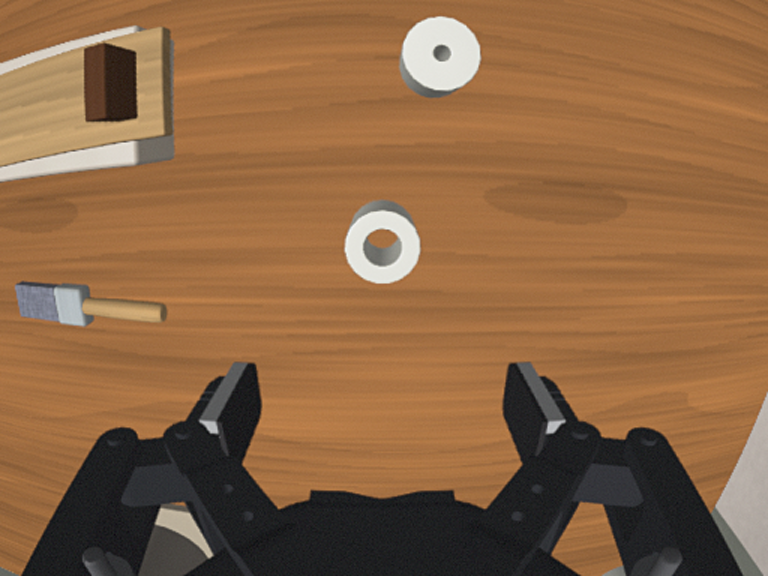

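Run:
```python
from h import *
T=np.load("pics/w1.npy")
print(plane("wrist",[(382/1.5,246/1.5),(440/1.5,53/1.5)],58,T).round(1))
print("tail board",plane("wrist",[(165/1.5,28/1.5),(161/1.5,135/1.5)],84,T).round(1))
```

```text
[[ 456.7 -308.    58. ]
 [ 596.5 -348.1   58. ]]
tail board [[ 621.6 -158.6   84. ]
 [ 544.8 -154.9   84. ]]
```

Call:
arm_command([
  [1, 0.24, 0.07, -2.5, 0, 0, 0],
  [1, 0, 0, -2.5, 0, 0, 0],
  [1, 0, 0, -2.5, 0, 0, 0],
  [1, 0, 0, -2.5, 0, 0, 0],
  [1, 0, 0, -2.5, 0, 0, 0],
  [1, 0, 0, -2.5, 0, 0, 0],
  [1, 0, 0, -2.5, 0, 0, 0],
  [1, 0, 0, -2, 0, 0, 0],
  [1, 0, 0, -1.2, 0, 0, 0],
  [1, 0, 0, 0, 0, 0, 0],
  [1, 0, 0, 0, 0, 0, 0],
])

```text
clock: 3.57
eef_pos: [455.4, -308.1, 24.2]
tool_rot: [-0.161, 1.57, 2.98]
force: [-0.3, 0.0, 1.0]
width: 85.6
```

Call:
arm_command([
  [0, 0, 0, 0, 0, 0, 0],
  [0, 0, 0, 0, 0, 0, 0],
  [0, 0, 0, 0, 0, 0, 0],
  [0, 0, 0, 0, 0, 0, 0],
  [0, 0, 0, 0, 0, 0, 0],
  [0, 0, 0, 0, 0, 0, 0],
  [0, 0, 0, 0, 0, 0, 0],
  [0, 0, 0, 0, 0, 0, 0],
  [0, 0, 0, 0, 0, 0, 0],
  [0, 0, 0, 0, 0, 0, 0],
])

```text
clock: 4.4
eef_pos: [456.7, -308.2, 26.2]
tool_rot: [2.525, 1.568, -0.616]
force: [-1.1, 0.1, 6.9]
width: 54.6
```

Call:
arm_command([
  [0, 0, 0, 0.5, 0, 0, 0],
  [0, 0, 0, 1, 0, 0, 0],
  [0, 0, 0, 2, 0, 0, 0],
  [0, 0, 0, 2.5, 0, 0, 0],
  [0, 0, 0, 2.5, 0, 0, 0],
  [0, 0, 0, 2.5, 0, 0, 0],
  [0, 0, 0, 2.5, 0, 0, 0],
  [0, 0, 0, 2.5, 0, 0, 0],
  [0, 0, 0, 0, 0, 0, 0],
  [0, 0, 0, 0, 0, 0, 0],
  [0, 0, 0, 0, 0, 0, 0],
])

```text
clock: 5.32
eef_pos: [455.3, -306.9, 184.3]
tool_rot: [-0.902, 1.57, 2.24]
force: [-0.9, -0.1, -2.1]
width: 54.4
```

```bash
python3 w.py w2
```

```text
5.3167 [ 455.3 -306.9  184.3] [[-0.0, 0.0, -1.0], [0.0, -1.0, -0.0], [-1.0, -0.0, 0.0]] [-0.89 -0.06 -2.14] 54.36845903564284
```

View pics/w2.png

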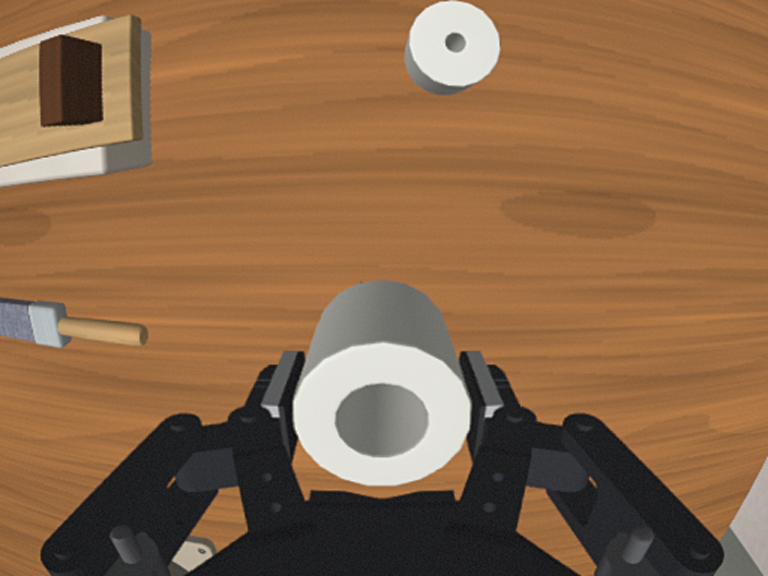

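Run:
```python
from h import *
from scipy.optimize import least_squares
T=np.load("pics/w2.npy")
def q(p):
    a=np.linspace(0,2*np.pi,181)
    o=proj("wrist",np.c_[p[0]+28*np.cos(a),p[1]+28*np.sin(a),p[2]+0*a],T)*1.5
    i=proj("wrist",np.c_[p[0]+14*np.cos(a),p[1]+14*np.sin(a),p[2]+0*a],T)*1.5
    return np.r_[o.min(0),o.max(0),i.min(0),i.max(0)]
m=np.array([293,343,470,485, 335,383,428,457])
r=least_squares(lambda p:q(p)-m,[455,-307,217]);print(r.x,r.fun.round(1))
```

```text
[ 452.71117309 -305.88348616  213.08433079] [-0.8 -0.7  0.8  0.5  1.6  1.4 -1.6 -1.2]
```

Call:
arm_command([
  [0, 0.2, 2, 0.1, 0, 0, 0],
  [0, 0.3, 3, 0.1, 0, 0, 0],
  [0, 0.3, 3, 0, 0, 0, 0],
  [0, 0.3, 3, 0, 0, 0, 0],
  [0, 0.3, 3, 0, 0, 0, 0],
  [0, 0.3, 3, 0, 0, 0, 0],
  [0, 0.3, 3, 0, 0, 0, 0],
  [0, 0.3, 3, 0, 0, 0, 0],
  [0, 0.3, 3, 0, 0, 0, 0],
  [0, 0.3, 3, 0, 0, 0, 0],
  [0, 0.3, 3, 0, 0, 0, 0],
  [0, 0.3, 3, 0, 0, 0, 0],
  [0, 0.3, 3, 0, 0, 0, 0],
  [0, 0.3, 3, 0, 0, 0, 0],
  [0, 0.3, 3, 0, 0, 0, 0],
  [0, 0.2, 0.4, 0, 0, 0, 0],
  [0, 0, 0, 0, 0, 0, 0],
  [0, 0, 0, 0, 0, 0, 0],
  [0, 0, 0, 0, 0, 0, 0],
])

```text
clock: 6.95
eef_pos: [501.2, 134.7, 185.6]
tool_rot: [0.744, 1.568, -2.399]
force: [-0.2, -1.1, -0.4]
width: 54.8
```

```bash
python3 w.py w3
python3 - <<'E'
from h import *
t=ctrl.get_image("top"); cv2.imwrite("pics/top3.png",t)
cv2.imwrite("pics/top3c.png",cv2.resize(t[140:260,150:270],None,fx=5,fy=5,interpolation=cv2.INTER_CUBIC))
E
```

```text
6.95 [501.2 134.7 185.6] [[-0.002, -0.002, -1.0], [-0.002, -1.0, 0.002], [-1.0, 0.002, 0.002]] [-0.15 -1.11 -0.45] 54.84142545968326
```

View pics/w3.png

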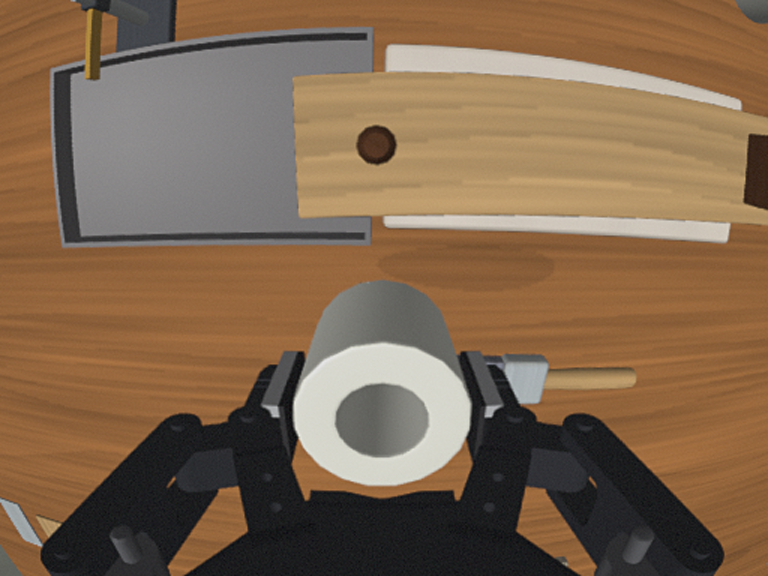

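View pics/top3c.png

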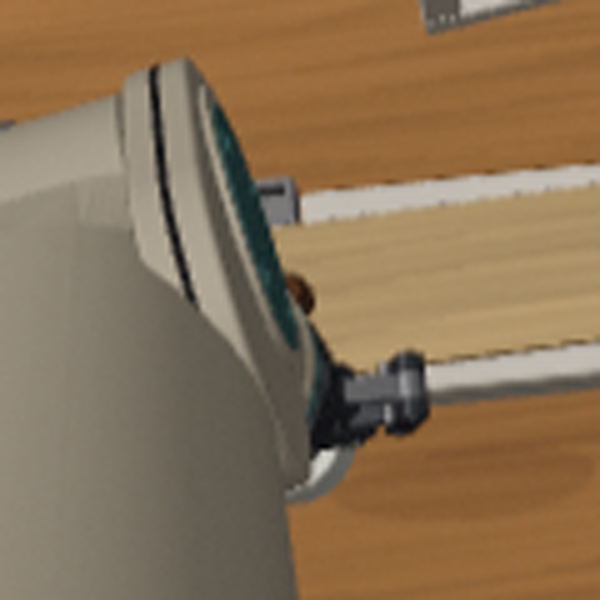

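Run:
```python
from h import *
T=np.load("pics/w3.npy"); print(T[:3,3])
P=lambda l,z:plane("wrist",np.array(l)/1.5-0.17,z,T).round(1)
print("peg",P([(376,144.5)],114),P([(376,144.5)],84))
b=P([(294,77),(297,217)],84);print("end",b,b.mean(0)); 
e=P([(740,112),(742,70+2)],84);print("edges",P([(378,73),(385,217),(640,90),(640,217)],84))
print("ptr tip",P([(87,78),(99,79)],83), P([(88,10),(102,12)],83))
print("slab corner",P([(386,45),(740,102),(385,226),(728,241)],70))
print("tray",P([(372,29),(371,244),(51,68),(63,246)],28))
```

```text
[582.49881342 135.79509857 327.72426763]
peg [[579.5 138.3 114. ]] [[579.1 138.6  84. ]]
end [[617.7 182.8  84. ]
 [539.5 183.   84. ]] [578.6 182.9  84. ]
edges [[618.4 137.5  84. ]
 [539.  133.8  84. ]
 [621.8 -19.1  84. ]
 [543.4 -25.1  84. ]]
ptr tip [[635.1 319.2  83. ]
 [632.6 309.4  83. ]] [[681.3 320.1  83. ]
 [677.  308.4  83. ]]
slab corner [[ 637.2  133.    70. ]
 [ 632.1 -121.8   70. ]
 [ 531.1  133.7   70. ]
 [ 528.  -122.6   70. ]]
tray [[657.4 141.8  28. ]
 [510.1 143.   28. ]
 [663.1 399.9  28. ]
 [514.4 401.6  28. ]]
```

Call:
arm_command([
  [0, 1.5, 0.1, 0, 0, 0, 0],
  [0, 2, 0.1, 0, 0, 0, 0],
  [0, 2, 0.1, -1, 0, 0, 0],
  [0, 1.5, 0, -1, 0, 0, 0],
  [0, 0.7, 0, -1, 0, 0, 0],
  [0, 0, 0, 0, 0, 0, 0],
  [0, 0, 0, 0, 0, 0, 0],
  [0, 0, 0, 0, 0, 0, 0],
  [0, 0, 0, 0, 0, 0, 0],
])

```text
clock: 7.8
eef_pos: [578.1, 139.5, 156.9]
tool_rot: [-0.882, 1.571, 2.26]
force: [0.9, 1.6, -1.1]
width: 54.4
```

```bash
python3 w.py w4
python3 - <<'E'
from h import *
t=ctrl.get_image("side"); p=proj("side",[578,138,110])[0].astype(int);print(p)
cv2.imwrite("pics/side4.png",cv2.resize(t[p[1]-60:p[1]+40,p[0]-50:p[0]+50],None,fx=6,fy=6,interpolation=cv2.INTER_CUBIC))
E
```

```text
7.8 [578.1 139.5 156.9] [[-0.0, 0.0, -1.0], [0.0, -1.0, -0.0], [-1.0, -0.0, 0.0]] [ 0.88  1.6  -1.11] 54.424961897298246
[228 210]
```

View pics/w4.png

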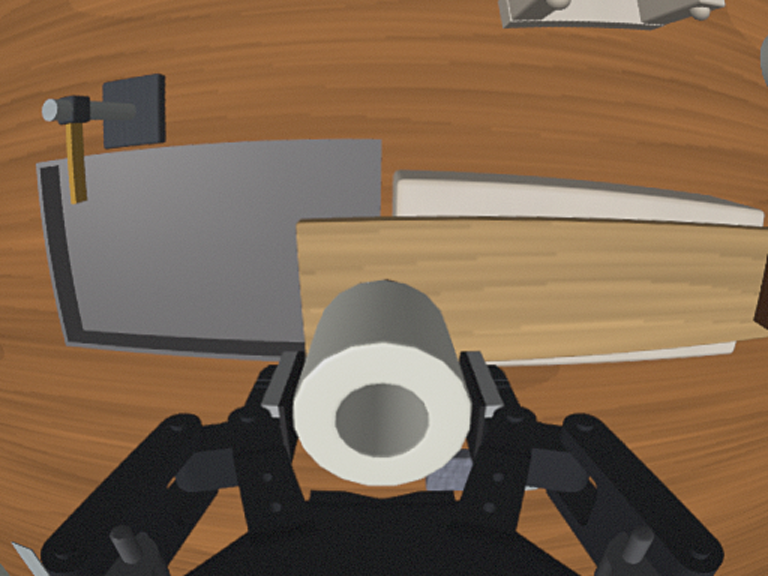

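View pics/side4.png

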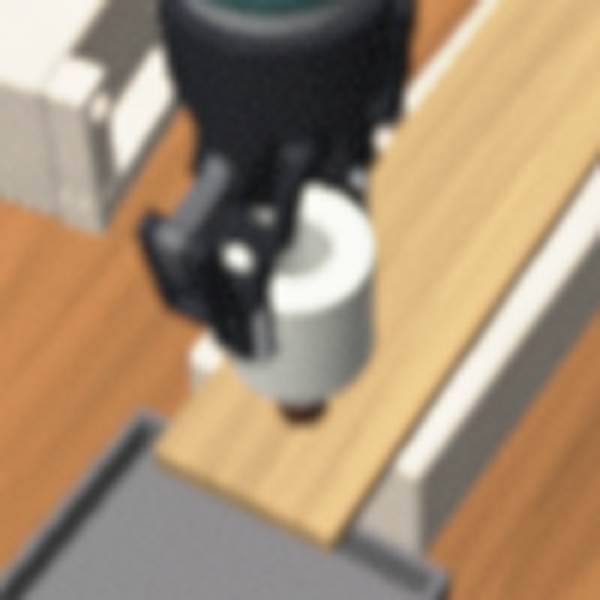

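Call:
arm_command([
  [0, 0, -0.1, -0.5, 0, 0, 0],
  [0, 0, 0, -0.5, 0, 0, 0],
  [0, 0, 0, -0.5, 0, 0, 0],
  [0, 0, 0, -0.5, 0, 0, 0],
  [0, 0, 0, -0.3, 0, 0, 0],
  [0, 0, 0, 0, 0, 0, 0],
  [0, 0, 0, 0, 0, 0, 0],
])

```text
clock: 8.48
eef_pos: [578.6, 138.5, 132.9]
tool_rot: [0.404, 1.57, -2.738]
force: [0.2, -0.6, -1.2]
width: 54.3
```

Call:
arm_command([
  [0, 0, 0, -0.4, 0, 0, 0],
  [0, 0, 0, -0.4, 0, 0, 0],
  [0, 0, 0, -0.4, 0, 0, 0],
  [0, 0, 0, -0.4, 0, 0, 0],
  [0, 0, 0, -0.4, 0, 0, 0],
  [0, 0, 0, -0.2, 0, 0, 0],
  [0, 0, 0, -0.1, 0, 0, 0],
  [0, 0, 0, 0, 0, 0, 0],
  [0, 0, 0, 0, 0, 0, 0],
])

```text
clock: 9.23
eef_pos: [579.0, 138.6, 110.4]
tool_rot: [-3.04, 1.57, 0.101]
force: [-1.0, -0.3, -1.9]
width: 54.8
```

Call:
arm_command([
  [0, 0, 0, -0.1, 0, 0, 0],
  [0, 0, 0, -0.1, 0, 0, 0],
  [0, 0, 0, 0, 0, 0, 0],
  [0, 0, 0, 0, 0, 0, 0],
  [0, 0, 0, 0, 0, 0, 0],
])

```text
clock: 9.65
eef_pos: [579.0, 138.6, 110.2]
tool_rot: [-2.639, 1.57, 0.503]
force: [-4.4, -0.5, 12.0]
width: 54.7
```

Call:
arm_command([
  [0, 0, 0, 0.1, 0, 0, 0],
  [0.75, 0, 0, 0, 0, 0, 0],
  [0.85, 0, 0, 0, 0, 0, 0],
  [1, 0, 0, 0, 0, 0, 0],
  [1, 0, 0, 0, 0, 0, 0],
  [1, 0, 0, 0, 0, 0, 0],
  [1, 0, 0, 0, 0, 0, 0],
  [1, 0, 0, 0, 0, 0, 0],
])

```text
clock: 10.32
eef_pos: [578.8, 138.5, 109.2]
tool_rot: [0.854, 1.571, -2.288]
force: [-0.7, 0.6, -0.1]
width: 85.7
```

Call:
arm_command([
  [1, 0, 0, 0.5, 0, 0, 0],
  [1, 0, 0, 1, 0, 0, 0],
  [1, 0, 0, 2, 0, 0, 0],
  [1, 0, 0, 2.5, 0, 0, 0],
  [1, 0, 0, 2.5, 0, 0, 0],
  [1, 0, -1, 1.5, 0, 0, 0],
  [1, 0, -2.5, 0, 0, 0, 0],
  [1, 0, -3, 0, 0, 0, 0],
  [1, 0, -3, 0, 0, 0, 0],
  [1, 0, -3, 0, 0, 0, 0],
  [1, 0, -3, 0, 0, 0, 0],
  [1, 0, -3, 0, 0, 0, 0],
  [1, 0, -2, 0, 0, 0, 0],
  [1, 0, 0, 0, 0, 0, 0],
  [1, 0, 0, 0, 0, 0, 0],
  [1, 0, 0, 0, 0, 0, 0],
])

```text
clock: 11.65
eef_pos: [579.0, -65.4, 209.9]
tool_rot: [-2.233, 1.57, 0.909]
force: [-1.1, -0.1, -0.2]
width: 85.3
```

```bash
python3 w.py w5
python3 - <<'E'
from h import *
t=ctrl.get_image("side")
p=proj("side",[578,138,110])[0].astype(int)
cv2.imwrite("pics/side5.png",cv2.resize(t[p[1]-60:p[1]+60,p[0]-80:p[0]+70],None,fx=5,fy=5,interpolation=cv2.INTER_CUBIC))
E
```

```text
11.65 [579.  -65.4 209.9] [[0.001, 0.001, -1.0], [0.001, -1.0, -0.001], [-1.0, -0.001, -0.001]] [-1.1  -0.12 -0.22] 85.33488924707196
```

View pics/w5.png

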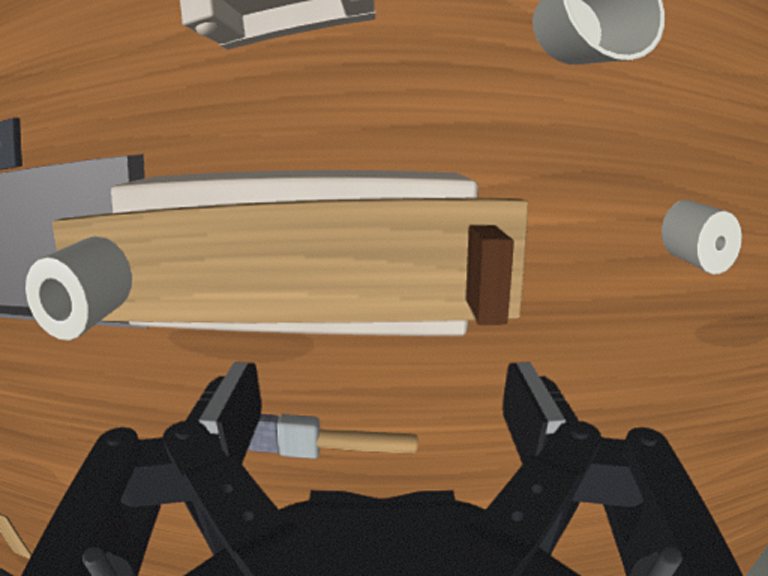

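View pics/side5.png

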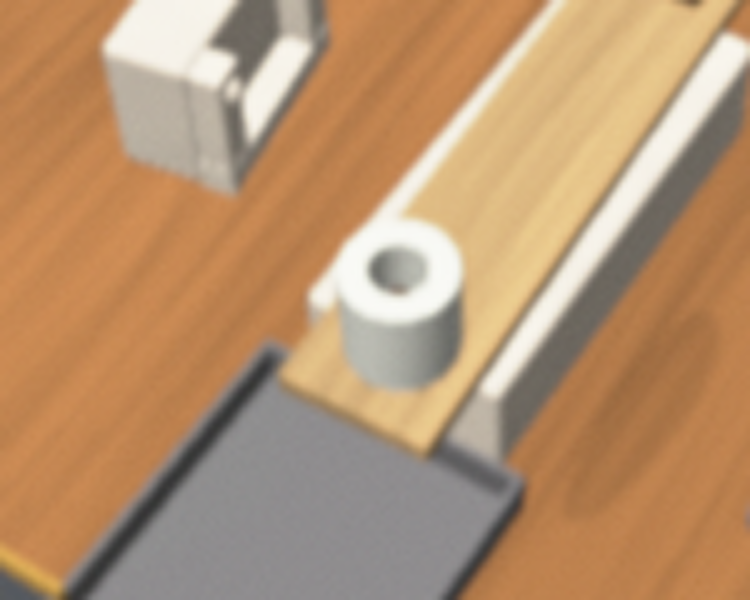

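Run:
```python
from h import *
T=np.load("pics/w5.npy")
P=lambda l,z:plane("wrist",np.array(l)/1.5-0.17,z,T).round(1)
b=P([(527,202),(520,318)],84);print(b,b.mean(0))
print("cleat top?",P([(484,239),(513,239),(510,322),(480,324)],126))
print("cleat top? left",P([(470,228),(497,226)],126), "base",P([(470,228),(497,226)],84))
d=ctrl.spot_in("cleat_center","wrist");print([(x["centre"],x["conf"]) for x in d])
```

```text
[[ 624.  -154.9   84. ]
 [ 545.7 -157.4   84. ]] [ 584.85 -156.15   84.  ]
cleat top? [[ 609.1 -118.2  126. ]
 [ 609.3 -134.3  126. ]
 [ 561.2 -137.1  126. ]
 [ 560.2 -119.5  126. ]]
cleat top? left [[ 614.8 -110.3  126. ]
 [ 616.2 -124.9  126. ]] base [[ 606.5 -118.8   84. ]
 [ 608.1 -136.1   84. ]]
[([587.0, -26.4, 85.1], 0.55)]
```

Call:
arm_command([
  [1, 0.2, -2, 0, 0, 0, 0.5],
  [1, 0.2, -2.1, -1, 0, 0, 0.5],
  [1, 0.15, -2.06, -1, 0, 0, 0],
  [1, 0, 0, -2, 0, 0, 0],
  [1, 0, 0, -2, 0, 0, 0],
  [1, 0, 0, -2, 0, 0, 0],
  [1, 0, 0, -2, 0, 0, 0],
  [1, 0, 0, -1.5, 0, 0, 0],
  [1, 0, 0, -0.5, 0, 0, 0],
  [1, 0, 0, 0, 0, 0, 0],
  [1, 0, 0, 0, 0, 0, 0],
  [1, 0, 0, 0, 0, 0, 0],
])

```text
clock: 12.8
eef_pos: [585.2, -127.9, 90.4]
tool_rot: [2.961, 1.569, -0.163]
force: [0.3, 0.2, -0.2]
width: 85.7
```

```bash
python3 w.py w6
```

```text
12.8 [ 585.2 -127.9   90.4] [[0.002, 0.018, -1.0], [-0.0, -1.0, -0.018], [-1.0, 0.0, -0.002]] [ 0.3   0.19 -0.19] 85.7238187893159
```

View pics/w6.png

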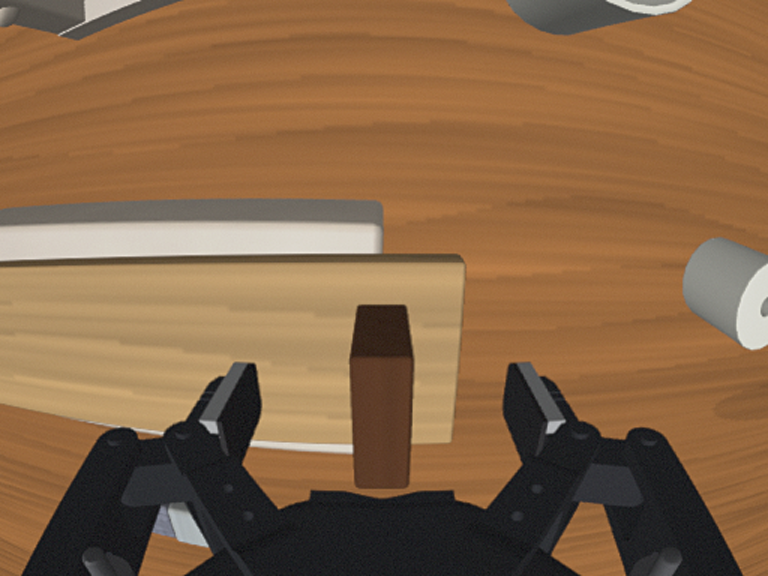

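Call:
arm_command([
  [0, 0, 0, 0, 0, 0, 0],
  [0, 0, 0, 0, 0, 0, 0],
  [0, 0, 0, 0, 0, 0, 0],
  [0, 0, 0, 0, 0, 0, 0],
  [0, 0, 0, 0, 0, 0, 0],
  [0, 0, 0, 0, 0, 0, 0],
  [0, 0, 0, 0, 0, 0, 0],
  [0, 0, 0, 0, 0, 0, 0],
  [0, 0, 0, 0, 0, 0, 0],
  [0, 0, 0, 0, 0, 0, 0],
  [0, 0, 0, 0, 0, 0, 0],
  [0, 0, 0, 0, 0, 0, 0],
  [0, 0, 0, 0, 0, 0, 0],
])

```text
clock: 13.93
eef_pos: [584.4, -127.9, 89.5]
tool_rot: [-2.93, 1.57, 0.229]
force: [-1.5, 0.9, 5.4]
width: 17.4
```

Call:
arm_command([
  [0, 0, 0, -0.1, 0, 0, 0],
  [0, 0, 0.3, 0, 0, 0, 0],
  [0, 0, 0.5, 0, 0, 0, 0],
  [0, 0, 0.7, 0, 0, 0, 0],
  [0, 0.05, 0.8, 0, 0, 0, 0],
  [0, 0, 0.8, 0, 0, 0, 0],
  [0, 0.05, 0.8, 0, 0, 0, 0],
  [0, 0, 0.8, 0, 0, 0, 0],
  [0, 0.05, 0.8, 0, 0, 0, 0],
  [0, 0, 0.5, 0, 0, 0, 0],
  [0, 0, 0, 0, 0, 0, 0],
  [0, 0, 0, 0, 0, 0, 0],
])

```text
clock: 14.93
eef_pos: [587.0, -70.9, 89.5]
tool_rot: [2.285, 1.566, -0.841]
force: [-0.2, -5.1, 8.9]
width: 17.3
```

```bash
python3 w.py w7
python3 - <<'E'
from h import *
t=ctrl.get_image("side")
cv2.imwrite("pics/side7.png",cv2.resize(t[110:310,110:310],None,fx=3,fy=3,interpolation=cv2.INTER_CUBIC))
E
```

```text
14.9333 [587.  -70.9  89.5] [[0.003, 0.016, -1.0], [-0.003, -1.0, -0.016], [-1.0, 0.003, -0.003]] [-0.22 -5.06  8.94] 17.33494875598242
```

View pics/side7.png

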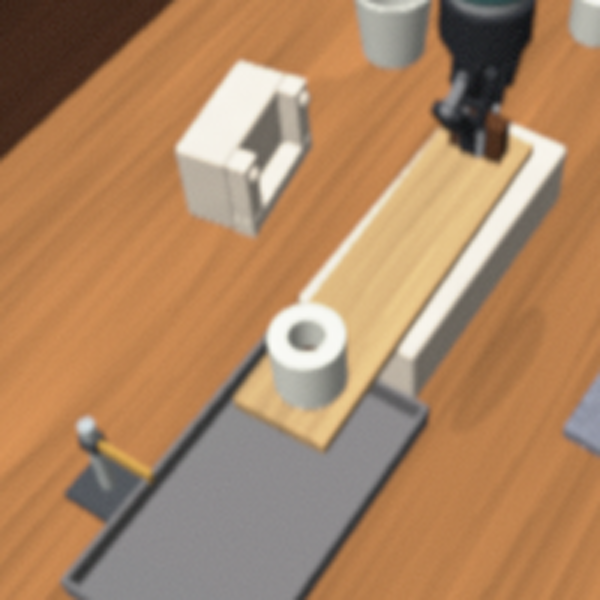

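Call:
arm_command([
  [0, 0, 0.3, -0.05, 0, 0, 0],
  [0, 0, 0.5, 0, 0, 0, 0],
  [0, 0, 0.7, 0, 0, 0, 0],
  [0, 0, 0.7, 0, 0, 0, 0],
  [0, 0, 0.7, 0, 0, 0, 0],
  [0, 0, 0.7, 0, 0, 0, 0],
  [0, 0.05, 0.7, 0, 0, 0, 0],
  [0, 0, 0.7, 0, 0, 0, 0],
  [0, 0, 0.5, 0, 0, 0, 0],
  [0, 0, 0.3, 0, 0, 0, 0],
  [0, 0, 0.2, 0, 0, 0, 0],
  [0, 0, 0, 0, 0, 0, 0],
  [0, 0, 0, 0, 0, 0, 0],
  [0, 0, 0, 0, 0, 0, 0],
])

```text
clock: 16.2
eef_pos: [588.0, -13.1, 89.5]
tool_rot: [2.214, 1.564, -0.913]
force: [-0.7, -9.0, 12.4]
width: 17.2
```

```bash
python3 w.py w8
python3 - <<'E'
from h import *
t=ctrl.get_image("side"); cv2.imwrite("pics/s8.png",t)
cv2.imwrite("pics/side8.png",cv2.resize(t[190:300,130:260],None,fx=5.4,fy=5.4,interpolation=cv2.INTER_CUBIC))
t=ctrl.get_image("top"); cv2.imwrite("pics/t8.png",t)
cv2.imwrite("pics/top8.png",cv2.resize(t[150:240,110:230],None,fx=6,fy=6,interpolation=cv2.INTER_CUBIC))
E
```

```text
16.2 [588.  -13.1  89.5] [[0.004, 0.015, -1.0], [-0.005, -1.0, -0.015], [-1.0, 0.005, -0.004]] [-0.72 -8.99 12.36] 17.236286237303016
```

View pics/side8.png

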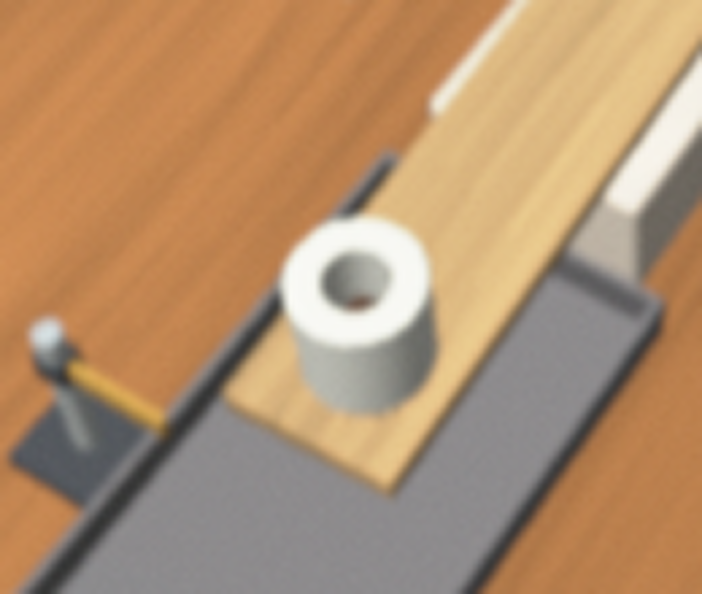

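View pics/top8.png

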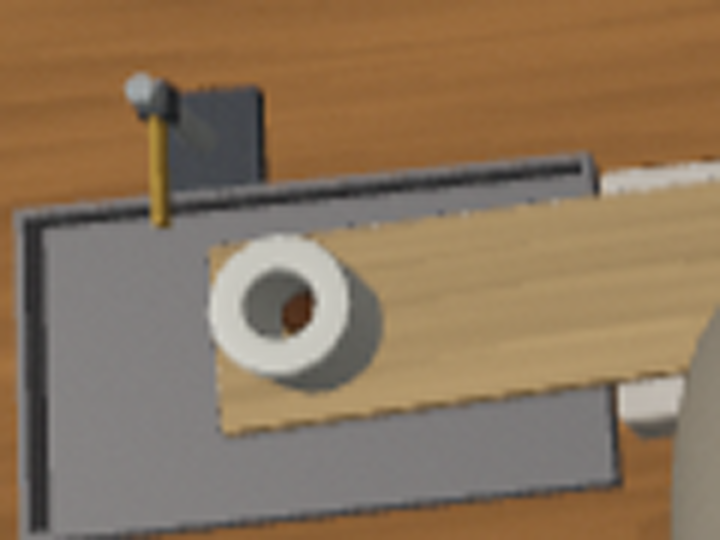

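View pics/w8.png

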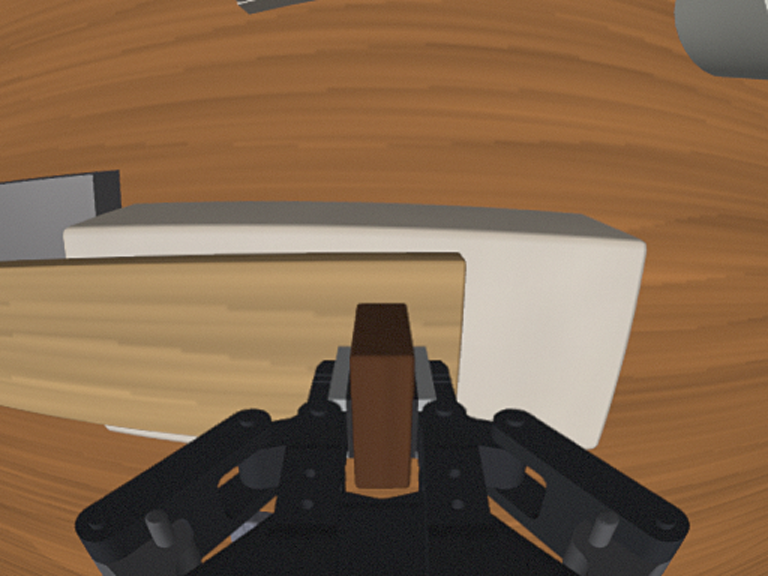

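Run:
```python
from h import *
u=np.array([np.sin(np.radians(1.15)),np.cos(np.radians(1.15))])
A=lambda x,y:(110+x/6-.42,150+y/6-.42); B=lambda x,y:(130+x/5.4-.4,190+y/5.4-.4)
for n,F,bb,pp in [("top",A,[(209,246),(223,437)],[(161,224),(157,120)]),("side",B,[(226,400),(391,493)],[(163,426),(75,372)])]:
    b=plane(n,[F(*q) for q in bb],84)[:,:2]; p=plane(n,[F(*q) for q in pp],83)[:,:2]
    print(n,b.round(1),p.round(1),"gap",(p[0]-b.mean(0))@u,"ptr vs corner",(p[0]-b[0])@u)
    print("pointer root",(p[1]-p[0]).round(1))
```

```text
top [[621.  297.3]
 [539.6 295.7]] [[633.2 317.2]
 [679.  316.8]] gap 21.821849862177007 ptr vs corner 20.222071390945846
pointer root [45.8 -0.4]
side [[617.  301.2]
 [538.8 300.4]] [[631.6 322.5]
 [676.3 321.8]] gap 22.80184850400967 ptr vs corner 21.574940812924286
pointer root [44.7 -0.7]
```

Call:
arm_command([
  [0, 0, 0.2, -0.05, 0, 0, 0],
  [0, 0, 0.3, 0, 0, 0, 0],
  [0, 0, 0.3, 0, 0, 0, 0],
  [0, 0, 0.3, 0, 0, 0, 0],
  [0, 0, 0.3, 0, 0, 0, 0],
  [0, 0, 0.2, 0, 0, 0, 0],
  [0, 0, 0, 0, 0, 0, 0],
  [0, 0, 0, 0, 0, 0, 0],
  [0, 0, 0, 0, 0, 0, 0],
])

```text
clock: 17.1
eef_pos: [588.6, 1.8, 89.5]
tool_rot: [2.262, 1.563, -0.866]
force: [-0.5, -10.5, 14.5]
width: 17.2
```

```bash
python3 w.py w9
python3 - <<'E'
from h import *
t=np.mean([ctrl.get_image("side").astype(float) for _ in range(3)],0).astype(np.uint8)
cv2.imwrite("pics/side9.png",cv2.resize(t[240:300,130:210],None,fx=10,fy=10,interpolation=cv2.INTER_CUBIC))
t=np.mean([ctrl.get_image("top").astype(float) for _ in range(3)],0).astype(np.uint8)
cv2.imwrite("pics/top9.png",cv2.resize(t[170:230,115:175],None,fx=10,fy=10,interpolation=cv2.INTER_CUBIC))
E
```

```text
17.1 [588.6   1.8  89.5] [[0.005, 0.013, -1.0], [-0.006, -1.0, -0.013], [-1.0, 0.006, -0.005]] [ -0.54 -10.46  14.47] 17.206663016075936
```

View pics/side9.png

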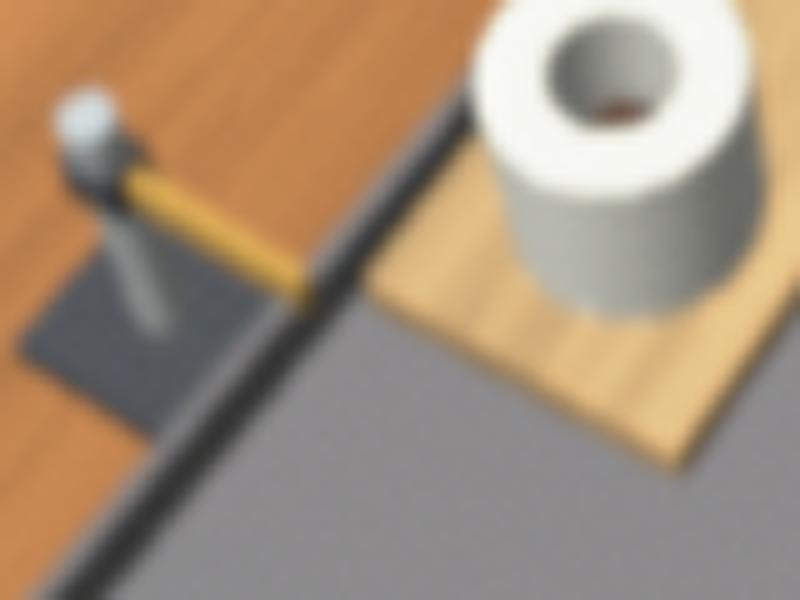

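View pics/top9.png

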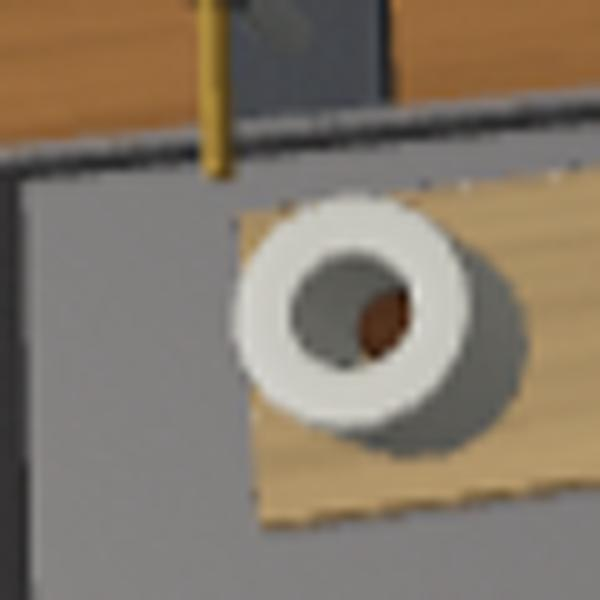

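```bash
cat > ov.py <<'E'
from h import *
import sys
def box(c,ax,d):  # center xy, yaw, dims & z
    pass
def draw(n,crop,s,img,bx,by,byaw,px,py,pyaw,out):
    x0,y0=crop
    def line(P,col):
        q=((proj(n,P)-[x0,y0]+.5)*s-.5)
        cv2.polylines(img,[np.round(q).astype(int)],False,col,1,cv2.LINE_AA)
    d=np.array([np.cos(byaw),np.sin(byaw)]);w=np.array([-d[1],d[0]])
    for z in (70,84):
        P=[np.r_[np.array([bx,by])+w*a-d*b,z] for a,b in ((40,80),(40,0),(-40,0),(-40,80))]; line(P,(255,0,0))
    d=np.array([np.cos(pyaw),np.sin(pyaw)]);w=np.array([d[1],-d[0]]) # w away from board (slab -y = +x world)
    for z in (71,83):
        P=[np.r_[np.array([px,py])+d*a+w*b,z] for a,b in ((-2,45),(-2,0),(2,0),(2,45))]; line(P,(0,255,0))
    cv2.imwrite(out,img)
D=np.radians
b=list(map(float,sys.argv[1:6]))
draw("side",(130,240),10,cv2.imread("pics/side9.png"),b[0],b[1],D(90.9),b[2],b[3],D(89),"pics/ovs%s.png"%sys.argv[5])
b=list(map(float,sys.argv[6:10]))
draw("top",(115,170),10,cv2.imread("pics/top9.png"),b[0],b[1],D(90.9),b[2],b[3],D(89),"pics/ovt%s.png"%sys.argv[5])
E
python3 ov.py 579 315 632 321.5 1 580.5 311.5 633.5 317.5
```

```text
(no output)
```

View pics/ovs1.png

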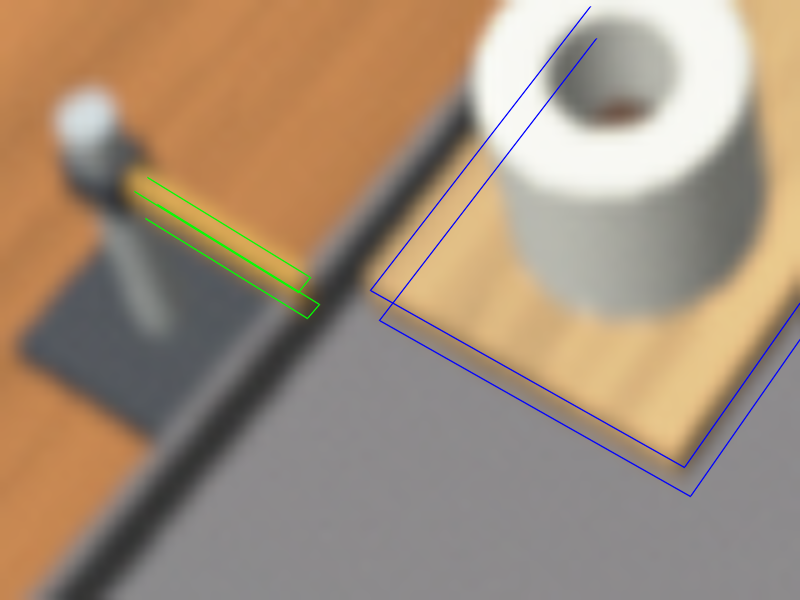

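View pics/ovt1.png

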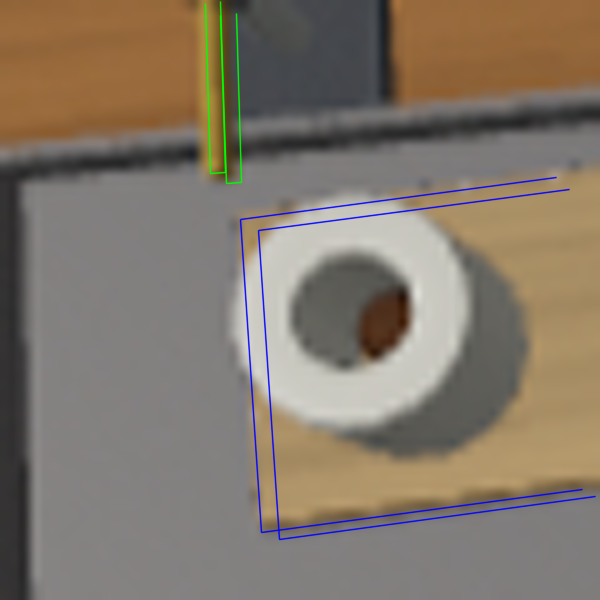

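Call:
arm_command([
  [0, 0, 0.2, 0, 0, 0, 0],
  [0, 0, 0.2, 0, 0, 0, 0],
  [0, 0, 0.2, 0, 0, 0, 0],
  [0, 0, 0, 0, 0, 0, 0],
  [0, 0, 0, 0, 0, 0, 0],
  [0, 0, 0, 0, 0, 0, 0],
])

```text
clock: 17.95
eef_pos: [588.5, 7.6, 89.5]
tool_rot: [2.248, 1.563, -0.88]
force: [-0.5, -11.0, 14.2]
width: 17.4
```

```bash
python3 w.py w10
python3 - <<'E'
from h import *
t=np.mean([ctrl.get_image("side").astype(float) for _ in range(3)],0).astype(np.uint8)
cv2.imwrite("pics/side9.png",cv2.resize(t[240:300,130:210],None,fx=10,fy=10,interpolation=cv2.INTER_CUBIC))
t=np.mean([ctrl.get_image("top").astype(float) for _ in range(3)],0).astype(np.uint8)
cv2.imwrite("pics/top9.png",cv2.resize(t[170:230,115:175],None,fx=10,fy=10,interpolation=cv2.INTER_CUBIC))
E
python3 ov.py 580 318.2 632 319.7 2 580.5 317.5 633.5 318.8
```

```text
17.95 [588.5   7.6  89.5] [[0.005, 0.013, -1.0], [-0.006, -1.0, -0.013], [-1.0, 0.006, -0.005]] [ -0.51 -11.04  14.2 ] 17.41401885795861
```

View pics/ovs2.png

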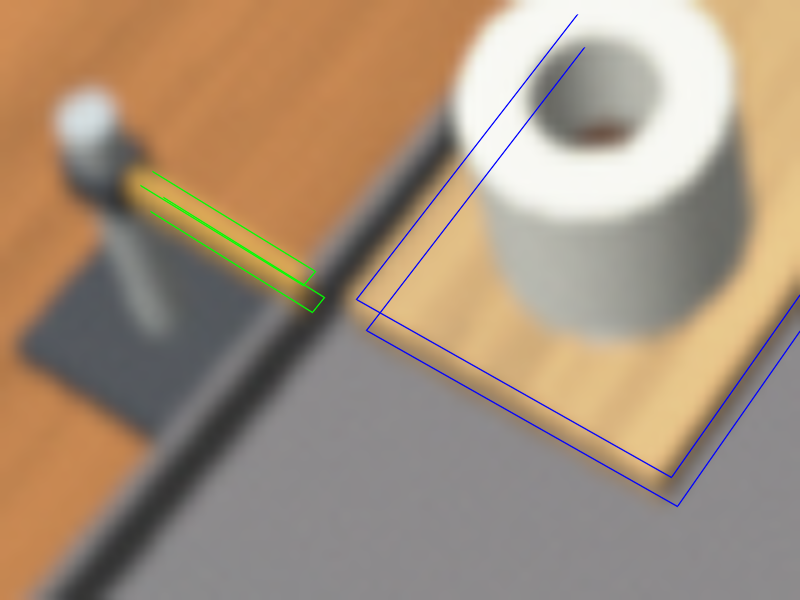

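View pics/ovt2.png

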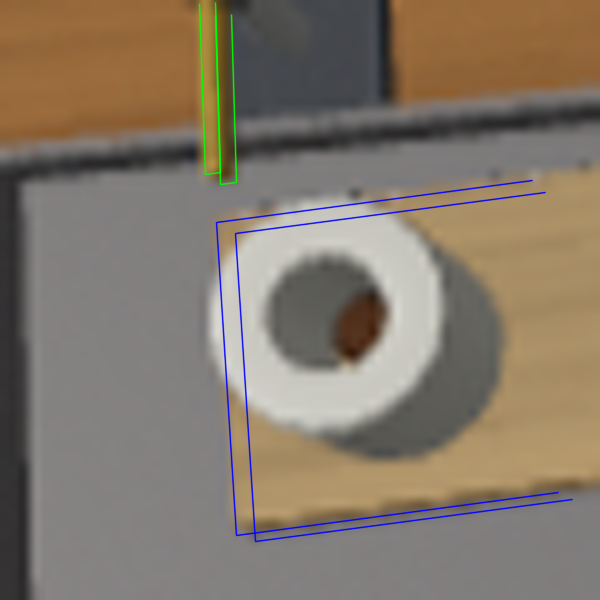

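Call:
arm_command([
  [0, 0, 0.1, 0, 0, 0, 0],
  [0, 0, 0, 0, 0, 0, 0],
  [0, 0, 0, 0, 0, 0, 0],
  [0, 0, 0, 0, 0, 0, 0],
  [0, 0, 0, 0, 0, 0, 0],
  [0, 0, 0, 0, 0, 0, 0],
])

```text
clock: 18.8
eef_pos: [588.6, 8.3, 89.5]
tool_rot: [2.231, 1.562, -0.898]
force: [-0.0, -12.0, 15.3]
width: 17.5
```

```bash
python3 w.py w11
python3 - <<'E'
from h import *
t=ctrl.get_image("side")
cv2.imwrite("pics/s11.png",cv2.resize(t,None,fx=1.5,fy=1.5))
E
```

```text
18.8 [588.6   8.3  89.5] [[0.005, 0.013, -1.0], [-0.007, -1.0, -0.013], [-1.0, 0.007, -0.005]] [ -0.04 -12.04  15.33] 17.49879864149252
```

View pics/s11.png

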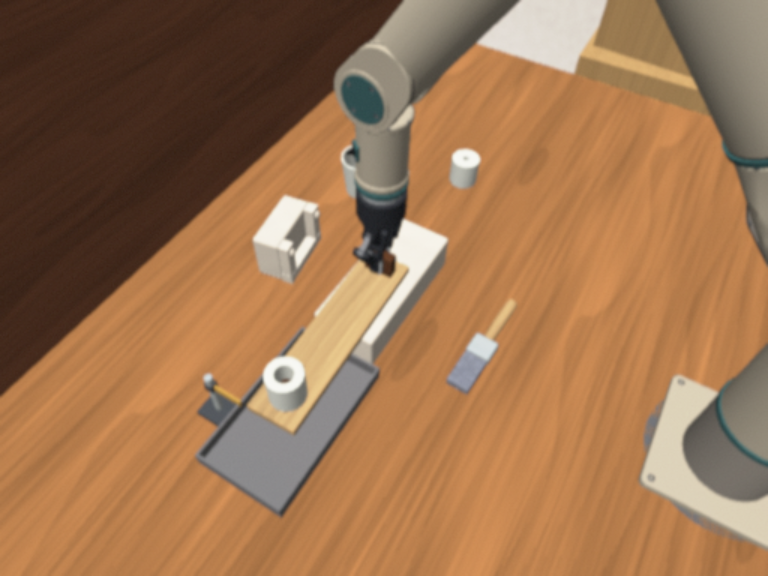

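View pics/w11.png

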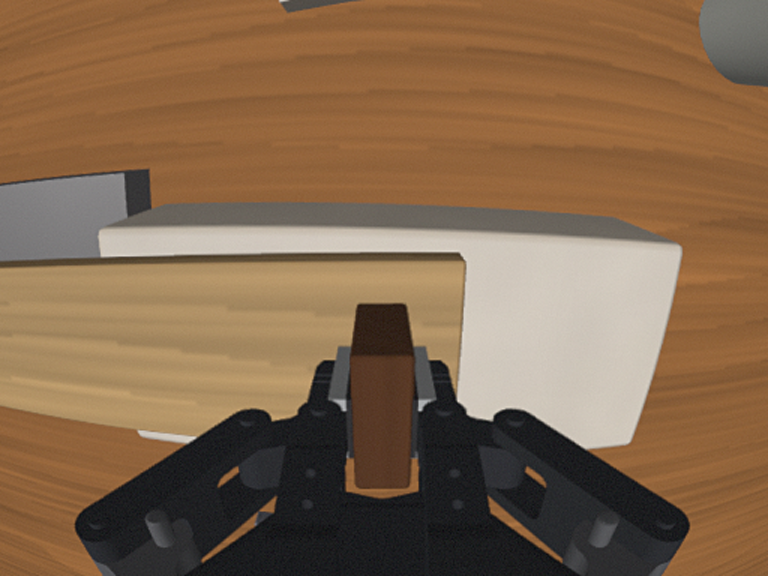

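```bash
python3 -c "
from cell import ctrl
print(ctrl.finish_job())"
```

```text
the job is handed in; nothing more can be done
None
```

I put the wide-bore collar on the peg and slid the loaded board about 136 mm out along the slab. I handed the job in at about 19 s, still gripping the cleat and pressing down with about 15 N; no verdict came back.

**Collar:** The pictures after placing show it standing upright and down on the board. I felt the contact at the expected height, and the slide did not shift it.

**Board:** It lies flat on the slab, and the tool tilted less than 0.01 rad. It is about 2° off the slab's direction and its outer end is about 8 mm to one side, within the 25 mm allowed.

**Outer end against the pointer:** My measurements disagree slightly, but all are well inside the 8 mm tolerance:
- The top and side overlays left about 2.4 mm still to go just before a last 1 mm command, of which the arm measured 0.7 mm. That leaves the end about 1.5 to 2 mm short.
- An early wrist-camera estimate gives the end about level with the pointer. Depending on which edges of the bar I read, it could also be up to about 3 mm past. I trusted that view less because the bar was near the fisheye's rim.
- I did not repeat the overlay after that last step.

**Other things:** In the last side view, the other collar, the mould half and the brush looked undisturbed. The pot was partly hidden by the arm there, so I could not check it fully.

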